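# Swap two mosaic tiles and hold the second over its bed

### The arm

A 6-joint arm with a two-finger parallel gripper is mounted at the origin on the work surface. World frame = base frame: x ahead of the robot, y to its left, z up, the work surface at z = 0. Lengths are in m, angles in degrees, forces in N, time in s.
With the tool pointing down it reaches from about 0.325 to 0.925 m from the base axis. Payload 3.1 kg.
Tool frame: the origin (TCP) lies midway between the tips of the shut fingers; the grasp point (between the pads) lies r.grip_depth behind it (r.grip_depth is the distance from the TCP to the grasp point, in m); z points along the fingers, y is the line along which they close (so a half turn about z gives the same grasp; the last joint's range is limited). The gripper opens to 85 mm and grips with 20 to 120 N. Pads are 22 mm wide; open, the fingers measure 114 mm over their backs; the gripper's body (76 mm by 85 mm) begins 54 mm behind the grasp point. The pads swing forward as they close: fully open they stand 13 mm farther back than shut.
Start: joints at [58.201, 12.427, 92.441, -0, 75.132, -6.429], TCP at [0.268, 0.565, 0.199] pointing down, gripper open.
Joint ranges: [-157.48, 157.48], [-44.54, 120.13], [17.64, 146.25], [-64.5, 244.5], [7.68, 150.69], [-147.95, 147.95]. Speed limits (degrees/s): [159.86, 159.86, 180, 180, 180, 180].

### API

Orientations are given as [roll, pitch, yaw] about the fixed x, y, z axes, in that order (R = Rz(yaw) Ry(pitch) Rx(roll)).
In Python, from workcell import r gives the robot as it stands. The module is installed in compiled form; this text tells all that it offers.
- The arm moves only by the shell command python3 -m inch 'ROWS' [FORCE]. ROWS is JSON, a list of rows, each an object with "hand": the closure, from -1 (fully open) to 1 (shut); "travel": the shift along the world's x, y, z in cm, a list of three; "rot": the turn, a rotation vector about the world's x, y, z in units of 8 degrees (1.0 is 8 degrees), a list of three. A call has 1 to 12 rows; each row shifts and turns the commanded pose from where the row before left it; what a row does not reach is not made up. A row lasts 1/8 s, in which the tool goes at most 62.5 mm and 10.7 degrees, less where a joint would pass 70% of its speed; a pose out of reach is approached as far as the arm can. A call is refused whole if a number of a shift passes 6.25 or a number of a turn 1, either way. A call with a gripper value outside its range is refused whole. The fingers move at their own pace and stop on an object; FORCE is the grip in N (left out, the last holds). Time passes only in rows, so rows that do not move let the fingers close. It gives the time, the measured TCP pose, the force, the opening and the grip force at its end, in the units of the state.
- r.get_state(): the state, without advancing time (a new reading comes with each control period).
- r.get_image(name): name is "side" or "top"; returns a dict with "pixels" (400x640x3 uint8, red, green, blue), "depth" (400x640 float32, m along the optical axis (not along the pixel's ray), 0 where there is no reading), "fovy" (degrees; the focal length in pixels is half the picture's height over the tangent of half this angle, whatever the lens; pixels are square), "cx", "cy" (the principal point, pixels), "distortion" ([k1, k2, p1, p2, k3] as OpenCV has them; the pictures are not rectified), "R" (3x3) and "t" (3): a world point X has camera coordinates R X + t. Camera axes: x right, y down, z forward; pixel columns grow to the right and rows downward; lengths in m; the calibration is good to about 2 mm. A picture is of the moment at which its call begins.
- r.close_job(): hands the job in; it is judged then, once.
The state is a dict: "time": time; "q": joint angles; "qvel": joint speeds; "tau": joint torques, N m; "position": TCP position; "tool_rot": TCP orientation; "contact_force": force on the tool from outside, world axes, zero at the start; "torque": the same for the moment, N m; "gripper_width": finger opening in m; "gripper_force": force on a finger pad.
Only numpy, scipy, OpenCV 4.12 (cv2) and the standard library are available. Lean on these libraries where they do the work, as an engineer would, in place of code of your own. Each camera call takes 0.05 s, during which the arm holds its last target. There are 200 camera calls.

### The job

The two accent tiles of the mosaic panel were laid out in each other's beds: take the blue tile out and rest it on the round cork pad, then lay the amber tile flat in the bed with the amber border. Then carry the blue tile over to the bed with the blue border and finish while still holding it there, level, centred and squared to the bed with about 15 mm of air between the tile's underside and the panel's face, touching nothing but the gripper. Do not let the tiles fall, and leave the wooden bridge, the jars, the bowl and the brush where they are.

Things in the scene. Friction and masses are not known exactly. Their poses are not given: they have to be found in the camera images.
- panel: Fixed mosaic panel, 160 mm (x) by 300 mm (y), 20 mm thick, lying on the table, pale tesserae with two rectangular beds sunk 10 mm into its face, each 70 mm (x) by 100 mm (y), centred 80 mm either side of its middle. Origin: centre of its underside, z up, so its face is at z = 20 mm.
- bed_blue (a point): Centre of the floor of the bed with the blue border (80 mm to the panel's +y), 10 mm below the panel's face and 10 mm above the table. Axes as the panel's: the bed is 70 mm along x, 100 mm along y.
- bed_amber (a point): Centre of the floor of the bed with the amber (orange) border (80 mm to the panel's -y), 10 mm below the panel's face and 10 mm above the table. Axes as the panel's: the bed is 70 mm along x, 100 mm along y.
- blue_tile: Blue ceramic tile 60 mm (x) by 90 mm (y), 10 mm thick, at the start lying in the amber-bordered bed. Black lifter fixed on top: round foot (20 mm radius) up to z = 15 mm, stem, grip bar 14 mm wide (x), 60 mm long (y), z = 25 to 47 mm. Origin: centre of the tile's underside, z up. About 0.19 kg; looks the same after a half turn.
- amber_tile: Amber (orange) ceramic tile 60 mm (x) by 90 mm (y), 10 mm thick, at the start lying in the blue-bordered bed. Black lifter fixed on top: round foot (20 mm radius) up to z = 15 mm, stem, grip bar 14 mm wide (x), 60 mm long (y), z = 25 to 47 mm. Origin: centre of the tile's underside, z up. About 0.19 kg; looks the same after a half turn.
- cork_pad: Fixed round cork pad, 65 mm radius, 6 mm thick, on the table left or right of the panel. Origin: centre of its underside, z up.
- bridge: Loose wooden hand-rest bridge straddling the panel between the two beds: a bar 236 mm long (x) and 24 mm wide (y), its top 80 mm above the table, its underside 66 mm, on a leg 18 mm by 24 mm near each end (at x = -108 and +108 mm) with feet 50 mm along y, off the panel. To be left alone. Origin: under its middle, at table height, z up.
- bowl: Loose white bowl of loose tesserae, 60 mm rim radius, 45 mm tall, on the side of the panel opposite the cork pad; leave alone. Origin: centre of its underside, z up.
- jar_red: Closed red jar of 20 mm radius, 75 mm tall, standing beside the panel's end. Loose, to be left alone. Origin: centre of its underside, z up.
- jar_green: Closed green jar of 20 mm radius, 75 mm tall, standing beside the panel's end. Loose, to be left alone. Origin: centre of its underside, z up.
- jar_white: Closed white jar of 20 mm radius, 75 mm tall, standing beside the panel's end. Loose, to be left alone. Origin: centre of its underside, z up.
- jar_yellow: Closed yellow jar of 20 mm radius, 75 mm tall, standing beside the panel's end. Loose, to be left alone. Origin: centre of its underside, z up.
- brush: Loose hand brush lying beyond the panel; leave alone. Its length lies along its x, handle to -x. Origin: centre of its underside.
Things that resemble listed ones, but are neither listed nor needed, are in the scene too. What is meant by the blue_tile is not pink, and is the smaller of those in its own colour. Several things have the shape of the cork_pad; the one meant has the colours described above.

How it is judged:
By the outcome, as a careful person would: the job done as asked, in the order asked, and still so for the second after the job is handed in, while the arm keeps its last pose, push and grip.
It also fails if it takes over 72 s, if anything falls off the work surface, if the arm or the gripper's body presses on something with over 40 N, if the wrist force passes 120 N, or if a joint passes its speed limit or range.

## Working session

There is one attempt and no reset: what is moved stays moved. The work goes in short steps, Python scripts to look and compute and a shell command to move; the robot and the scene stay as the last step left them, time stands still between calls to the robot, and variables do not carry over. Pictures are saved under pics/ and viewed, at most 10 in all, crops included, and the job is handed in when it is done.

```bash
mkdir -p pics; cat > h.py <<'E'
import numpy as np, cv2
from workcell import r
def shot(n,f=None):
    im=r.get_image(n)
    if f: cv2.imwrite(f,im["pixels"][:,:,::-1])
    return im
def K(im):
    f=200/np.tan(np.radians(im["fovy"]/2)); return np.array([[f,0,im["cx"]],[0,f,im["cy"]],[0,0,1.]])
def ray(im,uv):
    p=cv2.undistortPoints(np.array(uv,float).reshape(-1,1,2),K(im),np.array(im["distortion"],float)).reshape(-1,2)
    R=np.array(im["R"]);t=np.array(im["t"])
    return -R.T@t, np.c_[p,np.ones(len(p))]@R
def onplane(im,uv,z):
    o,d=ray(im,uv); return o+d*((z-o[2])/d[:,2])[:,None]
def cloud(im):
    v,u=np.mgrid[0:400,0:640]; o,d=ray(im,np.c_[u.ravel(),v.ravel()])
    return (o+d*im["depth"].reshape(-1,1)).reshape(400,640,3)
E
python3 - <<'E'
from h import *
for n in("top","side"):
    im=shot(n,f"pics/{n}0.png"); print(n,im["fovy"],im["distortion"],-np.array(im["R"]).T@np.array(im["t"]))
s=r.get_state();print(s["position"],s["tool_rot"],s["gripper_width"],r.grip_depth,s["time"])
E
```

```text
top 56.62728825868694 [-0.06880465  0.          0.          0.          0.        ] [ 0.33700798 -0.02452468  1.20464628]
side 51.83247010636992 [0.02713762 0.         0.         0.         0.        ] [ 0.21640627 -0.70650464  0.70258629]
[0.26731618 0.56402684 0.1974386 ] [-1.79870745e+02 -1.65761097e-02  1.54628517e+02] 0.08542538388966138 0.0187 0.1
```

View pics/top0.png

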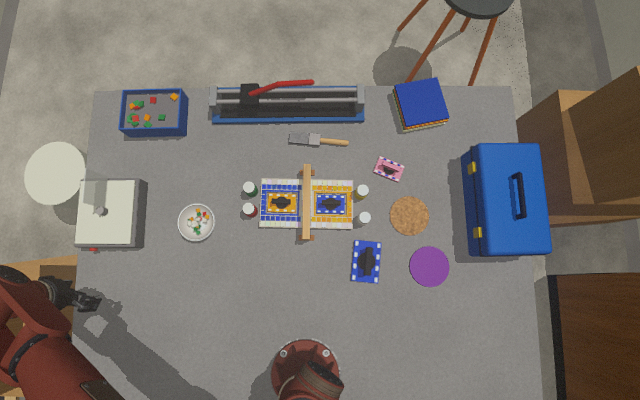

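View pics/side0.png

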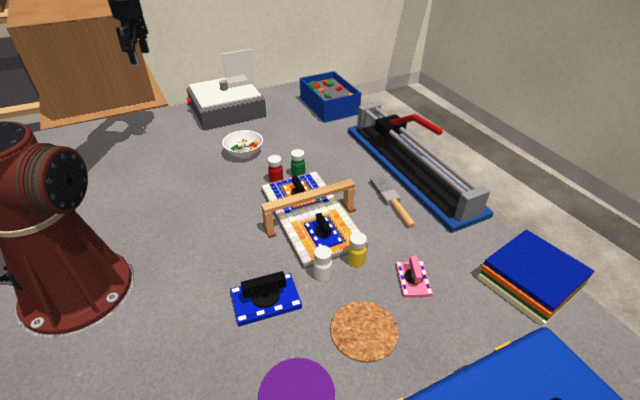

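The top picture shows the panel centred near (306,204), with the amber tile in the left (+y) bed and the blue tile in the right bed at (332,204). The bridge is at column 306. The cork pad is at (409,216), the purple pad below it is a decoy, and so is the large blue tile at (366,261). The side view shows jars flanking both ends of the panel.

```bash
python3 - <<'E'
from h import *
T=shot("top");S=shot("side")
a=cv2.resize(T["pixels"][165:245,235:435],None,fx=4,fy=4,interpolation=cv2.INTER_CUBIC)[:,:,::-1]
b=cv2.resize(S["pixels"][140:290,240:440],None,fx=4,fy=4,interpolation=cv2.INTER_CUBIC)[:,:,::-1]
cv2.imwrite("pics/a.png",a);cv2.imwrite("pics/b.png",b[:600])
C=cloud(T)
# panel: face-height mask, minAreaRect in world
def rect(P): 
    c,s,an=cv2.minAreaRect((P[:,:2]*1000).astype(np.float32)); return np.round(c,1),np.round(s,1),round(an,2)
z=C[:,:,2]; sub=np.zeros((400,640),bool); sub[170:240,250:365]=1
px=T["pixels"].astype(int); mx=px.max(2);mn=px.min(2)
print("table z",np.median(z[235:240,250:350]))
m=sub&(z>.012)&(z<.03)
n,l,st,ce=cv2.connectedComponentsWithStats(m.astype(np.uint8)); print(st)
print("panel",rect(C[l==1+np.argmax(st[1:,4])]))
m=sub&(mx<60)&(z>.045)&(z<.07)
n,l,st,ce=cv2.connectedComponentsWithStats(m.astype(np.uint8))
for i in range(1,n):
    if st[i,4]>15: print("bar",ce[i],st[i,4],onplane(T,ce[i],.057),rect(onplane(T,np.argwhere(l==i)[:,::-1],.057)))
for nme,lo,hi in (("bridge",.07,.09),):
    m=sub&(z>lo)&(z<hi);n,l,st,ce=cv2.connectedComponentsWithStats(m.astype(np.uint8))
    for i in range(1,n):
        if st[i,4]>5: print(nme,ce[i],st[i,4],rect(C[l==i]))
h=cv2.cvtColor(T["pixels"],cv2.COLOR_RGB2HSV).astype(int)
m=np.zeros((400,640),bool);m[190:242,385:435]=1
m&=(h[:,:,0]<20)&(h[:,:,1]>90)
n,l,st,ce=cv2.connectedComponentsWithStats(m.astype(np.uint8))
i=1+np.argmax(st[1:,4]);print("cork",ce[i],st[i],onplane(T,ce[i],.006))
E
```

```text
table z 0.000680129165537724
[[     0      0    640    400 252196]
 [   311    173      1      1      1]
 [   300    174      1      1      1]
 [   259    178     44     50   1886]
 [   310    179     43     50   1859]
 [   250    188      8      9     15]
 [   355    193      8      7     14]
 [   364    198      1      1      1]
 [   252    209      6      8     12]
 [   357    216      1      1      1]
 [   357    221      8      5      9]
 [   301    235      1      1      1]
 [   312    235      2      2      2]
 [   299    239      1      1      1]
 [   313    238      1      1      1]]
panel (array([530.9,  72.1]), array([138.5, 160.8]), 88.42)
bridge [306.22242647 204.09007353] 544 (array([515.3, -10.2]), array([ 23.9, 214.7]), 88.59)
bridge [251.58536585 186.97560976] 41 (array([571.2, 158.5]), array([31.9, 12.7]), 1.89)
bridge [361.12328767 189.83561644] 73 (array([ 559.5, -179.2]), array([22. , 35.1]), 89.38)
bridge [251.46153846 208.15384615] 39 (array([505.6, 157.7]), array([31.2, 12.3]), 2.99)
bridge [362.11538462 217.09615385] 52 (array([ 472.5, -179.5]), array([16. , 33.4]), 87.81)
cork [408.88067227 215.40588235] [ 390  196   39   39 1190] [[ 0.48521415 -0.34419111  0.006     ]]
```

View pics/a.png

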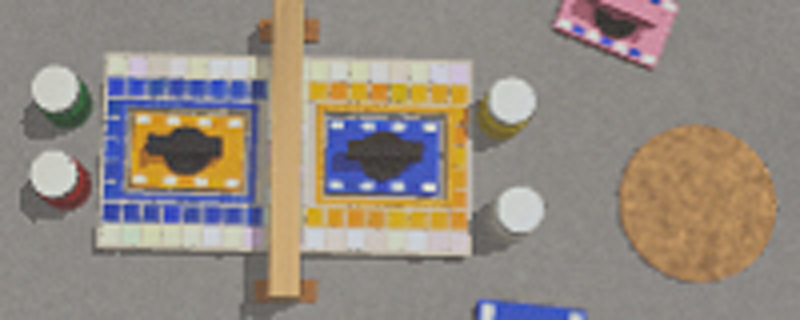

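View pics/b.png

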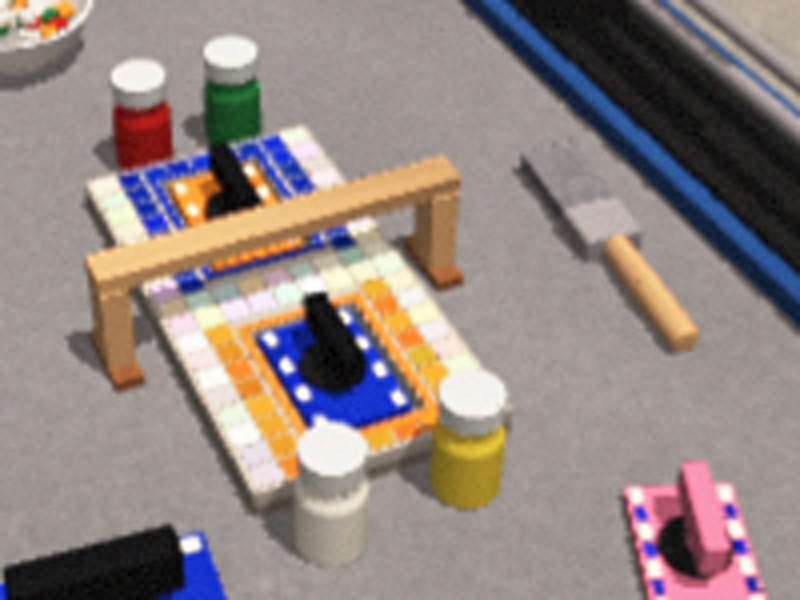

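Close crops: the tile bars run along the panel's long (y) axis, and the panel is turned about −1.5°. The jars stand about 15 mm off the panel's ends.

```bash
cat >> h.py <<'E'
def rect(P): 
    c,s,a=cv2.minAreaRect((np.asarray(P)[:,:2]*1000).astype(np.float32)); 
    if s[0]>s[1]: a-=90
    return np.round(c,1),np.round(s,1),round((a+90)%180-90,2)   # angle = yaw with long side along y
def blobs(im,m,box,z,amin=40):
    b=np.zeros(m.shape,bool); b[box[1]:box[3],box[0]:box[2]]=1
    n,l,st,ce=cv2.connectedComponentsWithStats((m&b).astype(np.uint8),connectivity=4)
    out=[]
    for i in range(1,n):
        if st[i,4]>=amin:
            cs,_=cv2.findContours((l==i).astype(np.uint8),cv2.RETR_EXTERNAL,cv2.CHAIN_APPROX_NONE)
            P=onplane(im,max(cs,key=len).reshape(-1,2),z); f=np.zeros(m.shape,np.uint8); cv2.drawContours(f,cs,-1,1,-1)
            c=onplane(im,[np.argwhere(f)[:,::-1].mean(0)],z)[0]
            out.append((st[i,4],np.round(c*1000,1),*rect(P)))
    return out
def masks(im):
    h=cv2.cvtColor(im["pixels"],cv2.COLOR_RGB2HSV).astype(int); H,S,V=h[:,:,0],h[:,:,1],h[:,:,2]
    return dict(blue=(H>105)&(H<130)&(S>150)&(V>60),amber=(H>8)&(H<28)&(S>150)&(V>110),black=V<75)
E
python3 - <<'E'
from h import *
T=shot("top");C=cloud(T);z=C[:,:,2];M=masks(T)
m=(z>.012)&(z<.03);m[:174]=0;m[232:]=0;m[:,:257]=0;m[:,355:]=0
n,l,st,ce=cv2.connectedComponentsWithStats(m.astype(np.uint8))
k=[i for i in range(1,n) if st[i,4]>800]; uv=np.argwhere(np.isin(l,k))[:,::-1]
print("panel",rect(onplane(T,uv,.02)))
for name,box,zz in (("black",(262,190,298,215),.057),("black",(314,190,352,215),.057),("blue",(315,190,347,216),.02),("amber",(266,190,298,216),.02)):
    print(name,*blobs(T,M[name],box,zz),sep="\n ")
E
```

```text
panel (array([527.8,  -8.4]), array([298.5, 160.9]), -1.85)
black
 (np.int32(130), array([526.4,  69.9,  57. ]), array([525.8,  70.8]), array([53.5, 31.7]), -0.59)
black
 (np.int32(100), array([518.9, -85.6,  57. ]), array([522.2, -83. ]), array([40.1, 44.4]), 33.14)
blue
 (np.int32(77), array([529.1, -56.9,  20. ]), array([525.6, -60.4]), array([32.4, 55.6]), 89.24)
 (np.int32(79), array([ 523.1, -117.6,   20. ]), array([ 523.4, -113.9]), array([29.2, 52.3]), 89.39)
amber
 (np.int32(143), array([529.4,  94.8,  20. ]), array([530.5,  88.7]), array([51.9, 55.7]), 89.42)
 (np.int32(122), array([528.3,  40.7,  20. ]), array([528.7,  43.8]), array([34.3, 59.2]), 84.99)
```

```bash
python3 -m inch '[{"hand":-1,"travel":[2.1,-5.4,0],"rot":[0,0,-0.7]},{"hand":-1,"travel":[2.1,-5.4,0],"rot":[0,0,-0.7]},{"hand":-1,"travel":[2.1,-5.4,0],"rot":[0,0,-0.7]},{"hand":-1,"travel":[2.1,-5.4,0],"rot":[0,0,-0.7]},{"hand":-1,"travel":[2.1,-5.4,0],"rot":[0,0,-0.7]},{"hand":-1,"travel":[2.1,-5.4,0],"rot":[0,0,-0.7]},{"hand":-1,"travel":[2.1,-5.4,0],"rot":[0,0,-0.7]},{"hand":-1,"travel":[2.1,-5.4,0],"rot":[0,0,-0.7]},{"hand":-1,"travel":[2.1,-5.4,0],"rot":[0,0,-0.7]},{"hand":-1,"travel":[2.1,-5.4,0],"rot":[0,0,-0.7]},{"hand":-1,"travel":[2.1,-5.4,0],"rot":[0,0,-0.7]},{"hand":-1,"travel":[2.1,-5.4,0],"rot":[0,0,-0.7]}]' 40; python3 -m inch '[{"hand":-1,"travel":[0,0,0],"rot":[0,0,0]},{"hand":-1,"travel":[0,0,0],"rot":[0,0,0]}]'
```

```text
time: 1.75
position: [0.5203, -0.0852, 0.1989]
tool_rot: [180.0, -0.0, 87.2]
contact_force: [-0.1, 0.1, 0.7]
gripper_width: 0.0853
gripper_force: 0.0
time: 2.0
position: [0.5193, -0.083, 0.1983]
tool_rot: [-179.9, -0.1, 87.4]
contact_force: [0.7, -0.1, 0.2]
gripper_width: 0.0855
gripper_force: 0.0
```

```bash
python3 -m inch '[{"hand":-1,"travel":[0.3,-0.2,-4],"rot":[0,0,0.1]},{"hand":-1,"travel":[0.3,-0.2,-4],"rot":[0,0,0]},{"hand":-1,"travel":[0,0,-4],"rot":[0,0,0]},{"hand":-1,"travel":[0,0,-3],"rot":[0,0,0]},{"hand":-1,"travel":[0,0,-1.6],"rot":[0,0,0]},{"hand":-1,"travel":[0,0,0],"rot":[0,0,0]}]'; python3 - <<'E'
from h import *
shot("side","pics/s1.png")
im=cv2.imread("pics/s1.png")[140:290,240:440];cv2.imwrite("pics/s1c.png",cv2.resize(im,None,fx=4,fy=4))
print(r.get_state()["position"],r.get_state()["contact_force"])
E
```

```text
time: 2.75
position: [0.5246, -0.0859, 0.0318]
tool_rot: [-179.9, -0.0, 88.3]
contact_force: [0.3, -0.1, -0.0]
gripper_width: 0.0853
gripper_force: 0.0
[ 0.52594328 -0.08657954  0.03310578] [-0.05388625  0.20649994 -0.28696276]
```

View pics/s1c.png

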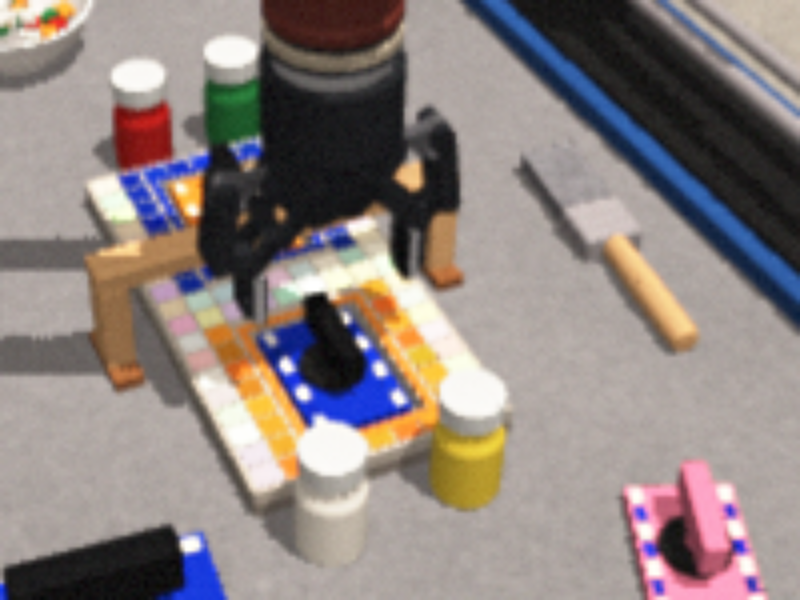

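The fingers seem to be level with the bar's far end (crop ~(335,290)), so I'll check this by projection.

```bash
python3 - <<'E'
from h import *
S=shot("side");T=shot("top")
def proj(im,X):
    return cv2.projectPoints(np.array(X,float).reshape(-1,1,3),cv2.Rodrigues(np.array(im["R"]))[0],np.array(im["t"],float),K(im),np.array(im["distortion"],float))[0].reshape(-1,2)
f=lambda p:np.round((p-[240,140])*4)
print("tips",f(proj(S,[[.525-.043,-.087,.045],[.525+.043,-.087,.045]])))
y=np.array([.03,1,0])
for c in (-.087,-.1): print("bar ends",f(proj(S,[np.array([.525,c,.057])-.03*y,np.array([.525,c,.057])+.03*y])))
print("panel corner near", f(proj(S,[[.5278-.08-.004,-.158,.02],[.5278+.08-.005,-.158,.02]])))
C=cloud(S); M=masks(S)["black"]
# black bar points in the side view, from depth
v0,v1,u0,u1=212,235,315,335
m=np.zeros(M.shape,bool);m[v0:v1,u0:u1]=1;m&=M&(C[:,:,2]>.048)&(C[:,:,2]<.064)
P=C[m];print(m.sum(),P.min(0),P.max(0),P.mean(0),rect(P))
E
```

```text
tips [[261. 358.]
 [394. 313.]]
bar ends [[351. 354.]
 [307. 288.]]
bar ends [[361. 368.]
 [317. 302.]]
panel corner near [[252. 495.]
 [504. 403.]]
131 [ 0.51698561 -0.12035945  0.04802618] [ 0.53279932 -0.06087568  0.05949733] [ 0.52380152 -0.09319997  0.05517731] (array([524.8, -90.3]), array([59.6, 14.2]), -3.28)
```

```bash
python3 - <<'E'
from h import *
for n in ("side","top"):
    I=shot(n);C=cloud(I);
    m=(abs(C[:,:,0]-.525)<.075)&(abs(C[:,:,0]-.525)>.03)&(abs(C[:,:,1]+.075)<.04)&(C[:,:,2]>.03)&(C[:,:,2]<.13)
    m&=(I["pixels"].max(2)<110)
    for s in (-1,1):
        k=m&((C[:,:,0]-.525)*s>0);P=C[k]
        if len(P):
            lo=P[P[:,2]<np.percentile(P[:,2],15)];print(n,s,len(P),"zmin",P[:,2].min(),"low mean",lo.mean(0),"y",P[:,1].min(),P[:,1].max(),"x",P[:,0].min(),P[:,0].max())
print(r.get_state()["position"])
E
```

```text
side -1 112 zmin 0.08754626481261751 low mean [ 0.47643021 -0.09167889  0.09216253] y -0.10056628012510793 -0.07720943571689443 x 0.4532892908235088 0.4870755595229399
side 1 115 zmin 0.08423107432688037 low mean [ 0.57280196 -0.09379425  0.08954634] y -0.10308376980710621 -0.07836949102269519 x 0.5667639765847783 0.5991942460698927
[ 0.52729223 -0.08758275  0.03442222]
```

```bash
python3 - <<'E'
from h import *
I=shot("side");C=cloud(I)
for u in (303,305,342,344):
    print(u,[(v,tuple(np.round(C[v,u]*1000).astype(int)),I["pixels"][v,u].tolist()) for v in range(200,226,3)])
E
```

```text
303 [(200, (np.int64(483), np.int64(-78), np.int64(126)), [34, 34, 37]), (203, (np.int64(475), np.int64(-97), np.int64(135)), [31, 31, 33]), (206, (np.int64(474), np.int64(-98), np.int64(128)), [35, 34, 36]), (209, (np.int64(475), np.int64(-94), np.int64(116)), [25, 27, 23]), (212, (np.int64(476), np.int64(-92), np.int64(105)), [19, 17, 17]), (215, (np.int64(476), np.int64(-92), np.int64(96)), [33, 37, 36]), (218, (np.int64(475), np.int64(-92), np.int64(88)), [51, 44, 45]), (221, (np.int64(498), np.int64(-38), np.int64(24)), [192, 115, 53]), (224, (np.int64(497), np.int64(-39), np.int64(15)), [134, 111, 94])]
305 [(200, (np.int64(481), np.int64(-94), np.int64(139)), [65, 54, 46]), (203, (np.int64(478), np.int64(-99), np.int64(135)), [28, 31, 29]), (206, (np.int64(478), np.int64(-98), np.int64(126)), [29, 31, 32]), (209, (np.int64(479), np.int64(-97), np.int64(117)), [149, 148, 142]), (212, (np.int64(478), np.int64(-97), np.int64(108)), [129, 123, 121]), (215, (np.int64(479), np.int64(-97), np.int64(99)), [119, 116, 112]), (218, (np.int64(478), np.int64(-96), np.int64(90)), [114, 112,
[... 708 characters left out ...]
(np.int64(579), np.int64(-86), np.int64(22)), [253, 149, 50])]
344 [(200, (np.int64(571), np.int64(-102), np.int64(112)), [123, 121, 117]), (203, (np.int64(574), np.int64(-99), np.int64(100)), [123, 119, 120]), (206, (np.int64(573), np.int64(-101), np.int64(93)), [125, 123, 118]), (209, (np.int64(622), np.int64(-19), np.int64(-1)), [176, 165, 157]), (212, (np.int64(605), np.int64(-49), np.int64(20)), [249, 250, 241]), (215, (np.int64(598), np.int64(-60), np.int64(22)), [248, 249, 238]), (218, (np.int64(595), np.int64(-67), np.int64(19)), [254, 254, 228]), (221, (np.int64(589), np.int64(-78), np.int64(20)), [241, 228, 194]), (224, (np.int64(582), np.int64(-90), np.int64(23)), [253, 157, 61])]
```

```bash
python3 - <<'E'
from h import *
s=r.get_state();print(s["time"],s["position"],s["q"],s["contact_force"],s["gripper_width"])
I=shot("side","pics/s2.png");C=cloud(I)
print([C[v,305].round(3) for v in (215,218,221)])
def proj(im,X):
    return cv2.projectPoints(np.array(X,float).reshape(-1,1,3),cv2.Rodrigues(np.array(im["R"]))[0],np.array(im["t"],float),K(im),np.array(im["distortion"],float))[0].reshape(-1,2)
print(proj(I,[[.268,.565,.199],[.268,.565,.212],[.268,.565,.252]]))
a=cv2.imread("pics/side0.png")[0:90,80:200];cv2.imwrite("pics/s0g.png",cv2.resize(a,None,fx=4,fy=4))
E
```

```text
3.05 [ 0.5270638  -0.08761395  0.03420742] [-1.69665837e+01  1.31280670e+01  1.11268087e+02  8.23325701e-04
  5.54408237e+01 -1.52000773e+01] [0.36252389 0.10243858 0.34157264] 0.08536688928814234
[array([ 0.479, -0.095,  0.098]), array([ 0.479, -0.095,  0.088]), array([ 0.504, -0.036,  0.019])]
[[144.67303843  73.46353851]
 [143.40189981  69.1109699 ]
 [139.36417415  55.30464429]]
```

View pics/s0g.png

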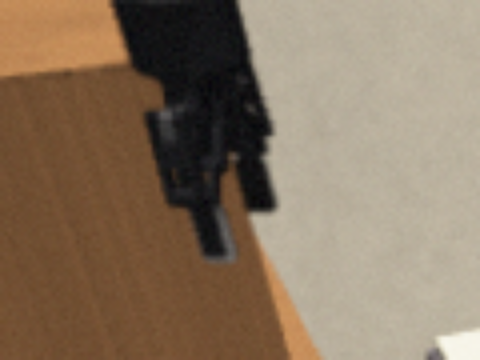

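The start picture shows the fingertips at about (143,58), roughly 30 mm higher than the reported TCP height implies. The depth data here agrees, putting the open tips at z≈0.085 when the state implies 0.046. I'll go down part way and check again.

```bash
python3 -m inch '[{"hand":-1,"travel":[-0.1,-0.2,-1.2],"rot":[0,0,-0.1]},{"hand":-1,"travel":[0,0,-1],"rot":[0,0,0]},{"hand":-1,"travel":[0,0,0],"rot":[0,0,0]},{"hand":-1,"travel":[0,0,0],"rot":[0,0,0]}]'; cat >> h.py <<'E'
def tips(x=.525,y=-.09):
    I=shot("side");C=cloud(I);out=[]
    m=(abs(C[:,:,1]-y)<.022)&(C[:,:,2]>.03)&(C[:,:,2]<.3)&(I["pixels"].max(2)<190)
    for a,b in ((-.07,-.03),(.03,.07)):
        P=C[m&(C[:,:,0]-x>a)&(C[:,:,0]-x<b)]; i=P[:,2].argsort()[:8]; out.append(np.round(P[i].mean(0),4)); out.append(np.round(P[i[0]],4))
    return out
E
python3 -c "
from h import *
print(tips(),r.get_state()['position'])"
```

```text
time: 3.6
position: [0.5245, -0.0892, 0.0103]
tool_rot: [-180.0, -0.0, 87.4]
contact_force: [-0.1, 0.1, 0.5]
gripper_width: 0.0857
gripper_force: 0.0
[array([ 0.4764, -0.0958,  0.0607]), array([ 0.4748, -0.0917,  0.057 ]), array([ 0.5675, -0.0937,  0.0598]), array([ 0.5679, -0.0939,  0.055 ])] [ 0.52487047 -0.0893138   0.01064804]
```

```bash
python3 -m inch '[{"hand":-1,"travel":[0,0,-0.7],"rot":[0,0,0]},{"hand":-1,"travel":[0,0,-0.5],"rot":[0,0,0]},{"hand":-1,"travel":[0,0,0],"rot":[0,0,0]}]'; python3 -c "
from h import *
print(tips(),r.get_state()['position'])"
```

```text
time: 4.03
position: [0.5241, -0.089, -0.002]
tool_rot: [-179.9, -0.0, 87.4]
contact_force: [-0.1, 0.5, -0.0]
gripper_width: 0.0852
gripper_force: 0.0
[array([ 0.4757, -0.0952,  0.0479]), array([ 0.4744, -0.0919,  0.0447]), array([ 0.5676, -0.0957,  0.0472]), array([ 0.5663, -0.0926,  0.0451])] [ 0.52440262 -0.08914176 -0.00172202]
```

```bash
python3 -m inch '[{"hand":1,"travel":[0,0,0],"rot":[0,0,0]},{"hand":1,"travel":[0,0,0],"rot":[0,0,0]},{"hand":1,"travel":[0,0,0],"rot":[0,0,0]},{"hand":1,"travel":[0,0,0],"rot":[0,0,0]},{"hand":1,"travel":[0,0,0],"rot":[0,0,0]},{"hand":1,"travel":[0,0,0],"rot":[0,0,0]}]' 50
```

```text
time: 4.82
position: [0.5252, -0.0894, -0.001]
tool_rot: [180.0, 0.0, 87.4]
contact_force: [0.5, 0.1, 1.1]
gripper_width: 0.0134
gripper_force: 49.2
```

```bash
python3 -m inch '[{"hand":1,"travel":[0,0,0.5],"rot":[0,0,0]},{"hand":1,"travel":[0,0,1],"rot":[0,0,0]},{"hand":1,"travel":[0,0,2],"rot":[0,0,0]},{"hand":1,"travel":[0,0,3],"rot":[0,0,0]},{"hand":1,"travel":[0,0,3],"rot":[0,0,0]},{"hand":1,"travel":[0,0,1.5],"rot":[0,0,0]},{"hand":1,"travel":[0,0,0],"rot":[0,0,0]}]'; python3 -m inch '[{"hand":1,"travel":[-0.4,-2,0],"rot":[0,0,0]},{"hand":1,"travel":[-0.6,-4,0],"rot":[0,0,0]},{"hand":1,"travel":[-0.6,-4.5,0],"rot":[0,0,0]},{"hand":1,"travel":[-0.8,-4.5,0],"rot":[0,0,0]},{"hand":1,"travel":[-0.8,-4.5,0],"rot":[0,0,0]},{"hand":1,"travel":[-0.6,-4,0],"rot":[0,0,0]},{"hand":1,"travel":[-0.2,-2,0],"rot":[0,0,0]},{"hand":1,"travel":[0,0,0],"rot":[0,0,0]},{"hand":1,"travel":[0,0,0],"rot":[0,0,0]}]'
```

```text
time: 5.7
position: [0.5258, -0.0896, 0.11]
tool_rot: [179.8, 0.0, 87.4]
contact_force: [-0.5, 0.2, -2.7]
gripper_width: 0.0131
gripper_force: 48.9
time: 6.82
position: [0.4845, -0.3425, 0.1077]
tool_rot: [-179.9, -0.1, 87.5]
contact_force: [-0.4, -1.9, -2.3]
gripper_width: 0.0128
gripper_force: 48.9
```

```bash
python3 - <<'E'
from h import *
S=shot("side","pics/s3.png");C=cloud(S);T=shot("top","pics/t3.png")
h=cv2.cvtColor(S["pixels"],cv2.COLOR_RGB2HSV).astype(int)
m=masks(S)["blue"]&(C[:,:,2]>.06)&(C[:,:,2]<.2)&(abs(C[:,:,1]+.344)<.1)&(abs(C[:,:,0]-.485)<.09)
P=C[m];print(len(P),P.mean(0),np.percentile(P[:,2],[2,50,98]))
cv2.imwrite("pics/s3c.png",cv2.resize(np.vstack([cv2.imread("pics/s3.png")[200:400,240:440],cv2.imread("pics/t3.png")[160:260,240:440]]),None,fx=2,fy=2))
s=r.get_state();print(s["position"],s["gripper_width"],s["contact_force"])
E
```

```text
729 [ 0.47708341 -0.36067564  0.12906944] [0.12300511 0.12849564 0.14638496]
[ 0.48487873 -0.34253801  0.10825246] 0.01343527671176169 [-0.46694891 -0.25773277 -2.69378094]
```

View pics/s3c.png

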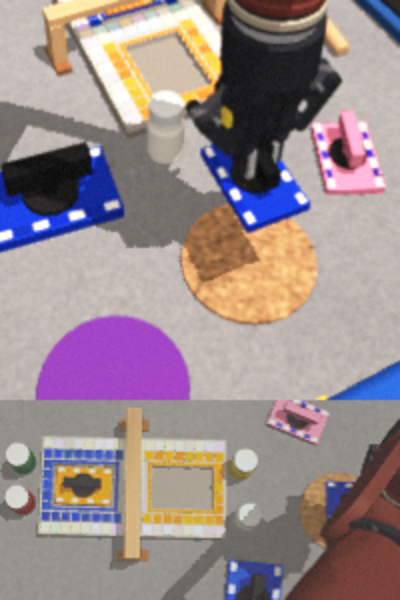

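The tile is held level over the cork pad and the amber bed is empty. Lowering it now.

```bash
python3 -m inch '[{"hand":1,"travel":[0,0,-2],"rot":[0,0,0]},{"hand":1,"travel":[0,0,-3],"rot":[0,0,0]},{"hand":1,"travel":[0,0,-3],"rot":[0,0,0]},{"hand":1,"travel":[0,0,-2],"rot":[0,0,0]},{"hand":1,"travel":[0,0,-0.8],"rot":[0,0,0]},{"hand":1,"travel":[0,0,-0.2],"rot":[0,0,0]},{"hand":1,"travel":[0,0,0],"rot":[0,0,0]}]';python3 -m inch '[{"hand":1,"travel":[0,0,-0.15],"rot":[0,0,0]},{"hand":1,"travel":[0,0,0],"rot":[0,0,0]}]'
```

```text
time: 7.8
position: [0.4856, -0.345, -0.0003]
tool_rot: [179.9, 0.1, 87.4]
contact_force: [-0.0, -0.4, -1.9]
gripper_width: 0.0133
gripper_force: 48.8
time: 8.05
position: [0.4851, -0.3446, -0.0021]
tool_rot: [180.0, 0.0, 87.4]
contact_force: [0.1, 0.8, -2.2]
gripper_width: 0.0129
gripper_force: 48.8
```

```bash
python3 -m inch '[{"hand":1,"travel":[0,0,-0.15],"rot":[0,0,0]},{"hand":1,"travel":[0,0,0],"rot":[0,0,0]}]';python3 -m inch '[{"hand":1,"travel":[0,0,-0.1],"rot":[0,0,0]},{"hand":1,"travel":[0,0,0],"rot":[0,0,0]}]';python3 -m inch '[{"hand":1,"travel":[0,0,-0.1],"rot":[0,0,0]},{"hand":1,"travel":[0,0,0],"rot":[0,0,0]}]'
```

```text
time: 8.3
position: [0.4846, -0.3442, -0.0044]
tool_rot: [-180.0, -0.0, 87.4]
contact_force: [0.2, -0.4, -2.0]
gripper_width: 0.0128
gripper_force: 48.8
time: 8.55
position: [0.4848, -0.3443, -0.005]
tool_rot: [-180.0, -0.0, 87.4]
contact_force: [-1.2, 0.8, 0.4]
gripper_width: 0.0129
gripper_force: 49.2
time: 8.8
position: [0.4848, -0.3443, -0.005]
tool_rot: [-180.0, -0.0, 87.4]
contact_force: [-3.5, 2.9, 6.8]
gripper_width: 0.0134
gripper_force: 50.1
```

```bash
python3 -m inch '[{"hand":-1,"travel":[0,0,0.1],"rot":[0,0,0]},{"hand":-1,"travel":[0,0,0],"rot":[0,0,0]},{"hand":-1,"travel":[0,0,0],"rot":[0,0,0]},{"hand":-1,"travel":[0,0,0],"rot":[0,0,0]},{"hand":-1,"travel":[0,0,0],"rot":[0,0,0]},{"hand":-1,"travel":[0,0,2],"rot":[0,0,0]},{"hand":-1,"travel":[0,0,4],"rot":[0,0,0]},{"hand":-1,"travel":[0,0,4],"rot":[0,0,0]},{"hand":-1,"travel":[0,0,4],"rot":[0,0,0]},{"hand":-1,"travel":[0,0,0],"rot":[0,0,0]}]'; python3 - <<'E'
from h import *
for n in("top","side"):
    I=shot(n,f"pics/{n}4.png");C=cloud(I)
    def bar(x,y,lo,hi):
        m=masks(I)["black"]&(abs(C[:,:,0]-x)<.045)&(abs(C[:,:,1]-y)<.05)&(C[:,:,2]>lo)&(C[:,:,2]<hi); P=C[m]
        return (m.sum(),rect(P)) if m.sum()>20 else m.sum()
    print(n,"amber bar",bar(.528,.071,.046,.066),"blue bar",bar(.485,-.344,.044,.062))
    # bed inner floor (amber bed): points ~.01
    z=C[:,:,2]
    m=(z<.016)&(abs(C[:,:,0]-.526)<.05)&(abs(C[:,:,1]+.088)<.065);m=cv2.morphologyEx(m.astype(np.uint8),cv2.MORPH_OPEN,np.ones((3,3)))>0
    print(n,"bed",m.sum(),rect(C[m]),np.median(z[m]))
E
```

```text
time: 10.05
position: [0.488, -0.3471, 0.1414]
tool_rot: [179.5, 0.4, 87.4]
contact_force: [0.8, 0.2, -0.3]
gripper_width: 0.0853
gripper_force: 0.0
top amber bar (np.int64(46), (array([529.2,  70.8]), array([53.7, 13.4]), -0.98)) blue bar (np.int64(35), (array([ 483.9, -325.5]), array([13.1, 28.7]), 0.09))
top bed 653 (array([526.4, -90. ]), array([98.8, 69.5]), -1.49) 0.009928093349853118
side amber bar (np.int64(99), (array([530.6,  67.2]), array([60. , 14.6]), -1.58)) blue bar (np.int64(245), (array([ 483.9, -343.5]), array([60.7, 14. ]), -2.6))
side bed 598 (array([529.3, -81.5]), array([88.9, 67.2]), -2.53) 0.009819856775003355
```

```bash
python3 -m inch '[{"hand":-1,"travel":[0.4,2.5,0],"rot":[0,0,0]},{"hand":-1,"travel":[0.4,4,0],"rot":[0,0,0]},{"hand":-1,"travel":[0.4,4.5,0],"rot":[0,0,0]},{"hand":-1,"travel":[0.4,4.5,0],"rot":[0,0,0.1]},{"hand":-1,"travel":[0.4,4.5,0],"rot":[0,0,0.05]},{"hand":-1,"travel":[0.4,4.5,0],"rot":[0,0,0]},{"hand":-1,"travel":[0.5,4.5,0],"rot":[0,0,0]},{"hand":-1,"travel":[0.5,4.5,0],"rot":[0,0,0]},{"hand":-1,"travel":[0.5,4.5,0],"rot":[0,0,0]},{"hand":-1,"travel":[0.5,3.4,0],"rot":[0,0,0]},{"hand":-1,"travel":[0,0,0],"rot":[0,0,0]},{"hand":-1,"travel":[0,0,0],"rot":[0,0,0]}]'
```

```text
time: 11.65
position: [0.5273, 0.07, 0.1334]
tool_rot: [-179.8, 0.0, 88.7]
contact_force: [-0.1, -0.3, 0.3]
gripper_width: 0.0855
gripper_force: 0.0
```

```bash
python3 -m inch '[{"hand":-1,"travel":[0.3,0,-3],"rot":[0,0,0]},{"hand":-1,"travel":[0,0,-4],"rot":[0,0,0]},{"hand":-1,"travel":[0,0,-3.5],"rot":[0,0,0]},{"hand":-1,"travel":[0,0,-1.5],"rot":[0,0,0]},{"hand":-1,"travel":[0,0,-0.8],"rot":[0,0,0]},{"hand":-1,"travel":[0,0,-0.5],"rot":[0,0,0]},{"hand":-1,"travel":[0,0,0],"rot":[0,0,0]},{"hand":-1,"travel":[0,0,0],"rot":[0,0,0]}]'
```

```text
time: 12.65
position: [0.5328, 0.0698, 0.0027]
tool_rot: [179.9, -0.0, 88.6]
contact_force: [0.8, -0.1, 0.7]
gripper_width: 0.0852
gripper_force: 0.0
```

```bash
python3 -m inch '[{"hand":-1,"travel":[-0.2,0,-0.3],"rot":[0,0,0]},{"hand":-1,"travel":[0,0,0],"rot":[0,0,0]},{"hand":1,"travel":[0,0,0],"rot":[0,0,0]},{"hand":1,"travel":[0,0,0],"rot":[0,0,0]},{"hand":1,"travel":[0,0,0],"rot":[0,0,0]},{"hand":1,"travel":[0,0,0],"rot":[0,0,0]},{"hand":1,"travel":[0,0,0],"rot":[0,0,0]},{"hand":1,"travel":[0,0,0],"rot":[0,0,0]}]' 50;python3 -m inch '[{"hand":1,"travel":[0,0,0.5],"rot":[0,0,0]},{"hand":1,"travel":[0,0,1],"rot":[0,0,0]},{"hand":1,"travel":[0,0,2],"rot":[0,0,0]},{"hand":1,"travel":[0,0,3],"rot":[0,0,0]},{"hand":1,"travel":[0,0,3],"rot":[0,0,0]},{"hand":1,"travel":[0,0,2.5],"rot":[0,0,0]},{"hand":1,"travel":[0,0,0],"rot":[0,0,0]},{"hand":1,"travel":[0,0,0],"rot":[0,0,0]}]'
```

```text
time: 13.65
position: [0.5304, 0.0697, -0.001]
tool_rot: [179.9, -0.0, 88.6]
contact_force: [1.0, -0.3, 1.3]
gripper_width: 0.0131
gripper_force: 49.6
time: 14.65
position: [0.5287, 0.0697, 0.1177]
tool_rot: [-179.9, 0.0, 88.6]
contact_force: [-0.2, 0.5, -3.3]
gripper_width: 0.0131
gripper_force: 49.2
```

```bash
python3 -m inch '[{"hand":1,"travel":[0,-2,0],"rot":[0,0,0]},{"hand":1,"travel":[0,-3.5,0],"rot":[0,0,0]},{"hand":1,"travel":[-0.1,-4.5,0],"rot":[0,0,0]},{"hand":1,"travel":[-0.1,-3.8,0],"rot":[0,0,0]},{"hand":1,"travel":[-0.1,-2.1,0],"rot":[0,0,0]},{"hand":1,"travel":[0,0,0],"rot":[0,0,0]},{"hand":1,"travel":[0,0,0],"rot":[0,0,0]}]'; python3 - <<'E'
from h import *
I=shot("side","pics/s5.png");C=cloud(I);z=C[:,:,2];M=masks(I)
m=(abs(C[:,:,0]-.526)<.06)&(abs(C[:,:,1]+.089)<.08)&(z>.13)&(z<.15)&(I["pixels"].max(2)>100)
m=cv2.morphologyEx(m.astype(np.uint8),cv2.MORPH_OPEN,np.ones((2,2)))>0
P=C[m];print("amber tile",m.sum(),rect(P),np.percentile(P[:,2],[5,50,95]))
T=shot("top");D=cloud(T);z=D[:,:,2]
m=(z<.016)&(abs(D[:,:,0]-.530)<.05)&(abs(D[:,:,1]-.070)<.065);m=cv2.morphologyEx(m.astype(np.uint8),cv2.MORPH_OPEN,np.ones((3,3)))>0
print("blue bed",m.sum(),rect(D[m]))
print(r.get_state()["position"])
E
```

```text
time: 15.52
position: [0.5257, -0.0884, 0.1173]
tool_rot: [-179.9, -0.1, 88.6]
contact_force: [-0.1, -0.6, -2.5]
gripper_width: 0.0129
gripper_force: 49.1
amber tile 532 (array([ 396.3, -312.9]), array([861.1,  89.9]), -30.35) [0.12850946 0.13767874 0.14033135]
blue bed 632 (array([531.4,  70.9]), array([99.7, 68.8]), -2.34)
[ 0.52620318 -0.08816157  0.1179144 ]
```

```bash
cat >> h.py <<'E'
def tile(x,y,zt,n="side",thr=100):
    I=shot(n);C=cloud(I)
    m=(abs(C[:,:,0]-x)<.055)&(abs(C[:,:,1]-y)<.075)&(abs(C[:,:,2]-zt)<.006)&(I["pixels"].max(2)>thr)
    m=cv2.morphologyEx(m.astype(np.uint8),cv2.MORPH_OPEN,np.ones((3,3)))>0
    P=C[m]; A=np.c_[P[:,:2]-[x,y],np.ones(len(P))]; k=np.linalg.lstsq(A,P[:,2],rcond=None)[0]
    return m.sum(),rect(P),"tilt deg",np.degrees(k[:2]).round(2),"z",k[2].round(4)
E
python3 -c "
from h import *
print(tile(.526,-.089,.139),r.get_state()['position'])"
```

```text
(np.int64(509), (array([525.6, -88.4]), array([92.6, 60.5]), -1.42), 'tilt deg', array([0.73, 0.7 ]), 'z', np.float64(0.1385)) [ 0.52642317 -0.08815556  0.11816459]
```

```bash
python3 -m inch '[{"hand":1,"travel":[0.05,-0.1,-2],"rot":[0,0,-0.05]},{"hand":1,"travel":[0,0,-3],"rot":[0,0,0]},{"hand":1,"travel":[0,0,-3],"rot":[0,0,0]},{"hand":1,"travel":[0,0,-1.5],"rot":[0,0,0]},{"hand":1,"travel":[0,0,-0.3],"rot":[0,0,0]},{"hand":1,"travel":[0,0,0],"rot":[0,0,0]},{"hand":1,"travel":[0,0,0],"rot":[0,0,0]}]';python3 -c "
from h import *
print(tile(.526,-.089,.041),r.get_state()['position'])"
```

```text
time: 16.55
position: [0.5286, -0.0906, 0.0221]
tool_rot: [179.8, 0.0, 88.2]
contact_force: [-0.1, 0.8, -1.6]
gripper_width: 0.0132
gripper_force: 49.0
(np.int64(478), (array([528.3, -90.2]), array([94. , 61.3]), -2.19), 'tilt deg', array([1.43, 0.83]), 'z', np.float64(0.0425)) [ 0.52853704 -0.09061684  0.02204951]
```

```bash
python3 -m inch '[{"hand":1,"travel":[-0.2,0.05,-0.6],"rot":[0,0,0.05]},{"hand":1,"travel":[0,0,-0.6],"rot":[0,0,0]},{"hand":1,"travel":[0,0,-0.4],"rot":[0,0,0]},{"hand":1,"travel":[0,0,-0.3],"rot":[0,0,0]},{"hand":1,"travel":[0,0,-0.2],"rot":[0,0,0]},{"hand":1,"travel":[0,0,0],"rot":[0,0,0]}]';python3 -m inch '[{"hand":1,"travel":[0,0,-0.1],"rot":[0,0,0]},{"hand":1,"travel":[0,0,-0.1],"rot":[0,0,0]},{"hand":1,"travel":[0,0,0],"rot":[0,0,0]}]'
```

```text
time: 17.35
position: [0.5252, -0.0897, -0.0005]
tool_rot: [-180.0, -0.0, 88.6]
contact_force: [-0.9, 0.5, -2.6]
gripper_width: 0.0132
gripper_force: 49.1
time: 17.73
position: [0.5256, -0.0899, -0.001]
tool_rot: [-180.0, 0.0, 88.6]
contact_force: [-3.0, 1.7, 5.6]
gripper_width: 0.0133
gripper_force: 50.3
```

Seated at the same depth as the original. Releasing and lifting off.

```bash
python3 -m inch '[{"hand":-1,"travel":[0,0,0.1],"rot":[0,0,0]},{"hand":-1,"travel":[0,0,0],"rot":[0,0,0]},{"hand":-1,"travel":[0,0,0],"rot":[0,0,0]},{"hand":-1,"travel":[0,0,0],"rot":[0,0,0]},{"hand":-1,"travel":[0,0,0],"rot":[0,0,0]},{"hand":-1,"travel":[0,0,2],"rot":[0,0,0]},{"hand":-1,"travel":[0,0,4],"rot":[0,0,0]},{"hand":-1,"travel":[0,0,4],"rot":[0,0,0]},{"hand":-1,"travel":[0,0,3.5],"rot":[0,0,0]},{"hand":-1,"travel":[0,0,0],"rot":[0,0,0]},{"hand":-1,"travel":[0,0,0],"rot":[0,0,0]}]'; python3 -m inch '[{"hand":-1,"travel":[-0.4,-3,0],"rot":[0,0,0]},{"hand":-1,"travel":[-0.7,-4.4,0],"rot":[0,0,-0.1]},{"hand":-1,"travel":[-0.7,-4.5,0],"rot":[0,0,-0.05]},{"hand":-1,"travel":[-0.7,-4.5,0],"rot":[0,0,0]},{"hand":-1,"travel":[-0.7,-4.5,0],"rot":[0,0,0]},{"hand":-1,"travel":[-0.6,-3,0],"rot":[0,0,0]},{"hand":-1,"travel":[-0.2,-1.5,0],"rot":[0,0,0]},{"hand":-1,"travel":[0,0,0],"rot":[0,0,0]},{"hand":-1,"travel":[0,0,0],"rot":[0,0,0]}]'; python3 - <<'E'
from h import *
print("amber",tile(.526,-.089,.020),tile(.526,-.089,.02,"top"))
S=shot("side","pics/s6.png");cv2.imwrite("pics/s6c.png",cv2.resize(cv2.imread("pics/s6.png")[130:330,230:430],None,fx=3,fy=3))
I=S;C=cloud(I);m=masks(I)["black"]&(abs(C[:,:,0]-.485)<.03)&(abs(C[:,:,1]+.344)<.05)&(C[:,:,2]>.044)&(C[:,:,2]<.06);print("bar",m.sum(),rect(C[m]))
E
```

```text
time: 19.1
position: [0.5246, -0.0896, 0.133]
tool_rot: [-179.9, -0.0, 88.6]
contact_force: [-0.4, -0.9, -0.1]
gripper_width: 0.0852
gripper_force: 0.0
time: 20.23
position: [0.4852, -0.3422, 0.1329]
tool_rot: [-179.9, -0.1, 87.5]
contact_force: [0.0, 0.6, 0.2]
gripper_width: 0.0855
gripper_force: 0.0
amber (np.int64(1001), (array([526. , -78.4]), array([109.9, 128.2]), 0.03), 'tilt deg', array([-0.08, -0.07]), 'z', np.float64(0.0199)) (np.int64(1090), (array([525.8, -90.1]), array([137.2, 109. ]), -0.51), 'tilt deg', array([-0.03,  0.03]), 'z', np.float64(0.0202))
bar 245 (array([ 484. , -343.2]), array([61.6, 13.4]), -3.28)
```

View pics/s6c.png

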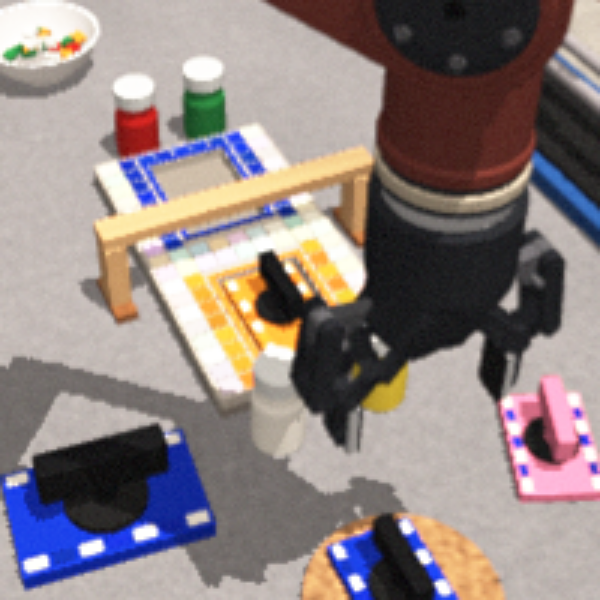

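The amber tile lies flat in the amber bed and the jars and bridge look undisturbed. The blue tile is on the cork below the gripper, so I'll re-grasp it.

```bash
python3 -m inch '[{"hand":-1,"travel":[-0.1,-0.1,-3],"rot":[0,0,0]},{"hand":-1,"travel":[0,0,-4],"rot":[0,0,0]},{"hand":-1,"travel":[0,0,-4],"rot":[0,0,0]},{"hand":-1,"travel":[0,0,-1.5],"rot":[0,0,0]},{"hand":-1,"travel":[0,0,-0.8],"rot":[0,0,0]},{"hand":-1,"travel":[0,0,0],"rot":[0,0,0]},{"hand":-1,"travel":[0,0,0],"rot":[0,0,0]}]'
```

```text
time: 21.25
position: [0.4855, -0.3458, 0.0025]
tool_rot: [179.9, 0.1, 87.4]
contact_force: [-0.3, 0.0, 0.3]
gripper_width: 0.0853
gripper_force: 0.0
```

```bash
python3 -m inch '[{"hand":-1,"travel":[-0.1,0.2,-0.7],"rot":[0,0,0]},{"hand":-1,"travel":[0,0,0],"rot":[0,0,0]},{"hand":1,"travel":[0,0,0],"rot":[0,0,0]},{"hand":1,"travel":[0,0,0],"rot":[0,0,0]},{"hand":1,"travel":[0,0,0],"rot":[0,0,0]},{"hand":1,"travel":[0,0,0],"rot":[0,0,0]},{"hand":1,"travel":[0,0,0],"rot":[0,0,0]},{"hand":1,"travel":[0,0,0],"rot":[0,0,0]}]' 50;python3 -m inch '[{"hand":1,"travel":[0,0,0.5],"rot":[0,0,0]},{"hand":1,"travel":[0,0,1],"rot":[0,0,0]},{"hand":1,"travel":[0,0,2],"rot":[0,0,0]},{"hand":1,"travel":[0,0,3],"rot":[0,0,0]},{"hand":1,"travel":[0,0,4],"rot":[0,0,0]},{"hand":1,"travel":[0,0,2.5],"rot":[0,0,0]},{"hand":1,"travel":[0,0,0],"rot":[0,0,0]},{"hand":1,"travel":[0,0,0],"rot":[0,0,0]}]'
```

```text
time: 22.25
position: [0.4837, -0.3431, -0.006]
tool_rot: [180.0, 0.0, 87.4]
contact_force: [0.5, -0.4, 0.3]
gripper_width: 0.0132
gripper_force: 49.6
time: 23.25
position: [0.4827, -0.3422, 0.1232]
tool_rot: [-179.9, -0.0, 87.4]
contact_force: [-0.7, 0.2, -1.7]
gripper_width: 0.0131
gripper_force: 49.2
```

```bash
python3 -m inch '[{"hand":1,"travel":[0.3,2,0],"rot":[0,0,0]},{"hand":1,"travel":[0.4,3.5,0],"rot":[0,0,0]},{"hand":1,"travel":[0.4,4.5,0],"rot":[0,0,0]},{"hand":1,"travel":[0.5,4.7,0],"rot":[0,0,0.1]},{"hand":1,"travel":[0.5,4.7,0],"rot":[0,0,0]},{"hand":1,"travel":[0.5,4.7,0],"rot":[0,0,0]},{"hand":1,"travel":[0.5,4.7,0],"rot":[0,0,0]},{"hand":1,"travel":[0.5,4.6,0],"rot":[0,0,0]},{"hand":1,"travel":[0.5,4,0],"rot":[0,0,0]},{"hand":1,"travel":[0.4,2.7,0],"rot":[0,0,0]},{"hand":1,"travel":[0.3,1.3,0],"rot":[0,0,0]},{"hand":1,"travel":[0,0,0],"rot":[0,0,0]}]';python3 -m inch '[{"hand":1,"travel":[0,0,0],"rot":[0,0,0]},{"hand":1,"travel":[0,0,0],"rot":[0,0,0]}]';python3 -c "
from h import *
print(tile(.531,.0705,.145,thr=70),r.get_state()['position'])"
```

```text
time: 24.75
position: [0.5304, 0.072, 0.1228]
tool_rot: [-179.9, 0.0, 88.3]
contact_force: [-0.0, 0.0, -2.1]
gripper_width: 0.0129
gripper_force: 49.1
time: 25.0
position: [0.5311, 0.0702, 0.1236]
tool_rot: [-180.0, 0.0, 88.1]
contact_force: [-0.4, 0.6, -2.0]
gripper_width: 0.0129
gripper_force: 49.1
(np.int64(358), (array([530.7,  67.4]), array([91.1, 60.9]), -2.55), 'tilt deg', array([0.72, 0.92]), 'z', np.float64(0.1452)) [0.53121534 0.07029213 0.12364822]
```

```bash
python3 -m inch '[{"hand":1,"travel":[0,0.2,-2],"rot":[0,0,0]},{"hand":1,"travel":[0,0,-3],"rot":[0,0,0]},{"hand":1,"travel":[0,0,-3],"rot":[0,0,0]},{"hand":1,"travel":[0,0,-1.5],"rot":[0,0,0]},{"hand":1,"travel":[0,0,-0.4],"rot":[0,0,0]},{"hand":1,"travel":[0,0,0],"rot":[0,0,0]},{"hand":1,"travel":[0,0,0],"rot":[0,0,0]},{"hand":1,"travel":[0,0,0],"rot":[0,0,0]}]';python3 -c "
from h import *
print(tile(.531,.0705,.045,thr=70));I=shot('side','pics/s7.png');C=cloud(I)
m=masks(I)['blue']&(C[:,:,2]>.036)&(C[:,:,2]<.054)&(abs(C[:,:,0]-.53)<.06)&(abs(C[:,:,1]-.07)<.08);print(m.sum(),rect(C[m]))
m=masks(I)['black']&(abs(C[:,:,0]-.531)<.015)&(abs(C[:,:,1]-.07)<.045)&(C[:,:,2]>.07)&(C[:,:,2]<.09);print('bar',m.sum(),rect(C[m]))
cv2.imwrite('pics/s7c.png',cv2.resize(cv2.imread('pics/s7.png')[130:330,230:430],None,fx=3,fy=3))"
```

```text
time: 26.05
position: [0.5322, 0.0733, 0.0258]
tool_rot: [179.9, -0.0, 88.2]
contact_force: [0.4, -0.1, -2.5]
gripper_width: 0.0132
gripper_force: 49.0
(np.int64(245), (array([531.7,  77.1]), array([84.2, 59.9]), -0.52), 'tilt deg', array([ 0.89, -0.28]), 'z', np.float64(0.0472))
175 (array([530.8,  78.5]), array([76.1, 59.2]), -1.99)
bar 104 (array([528.3,  68.5]), array([24.6, 57. ]), 5.01)
```

View pics/s7c.png

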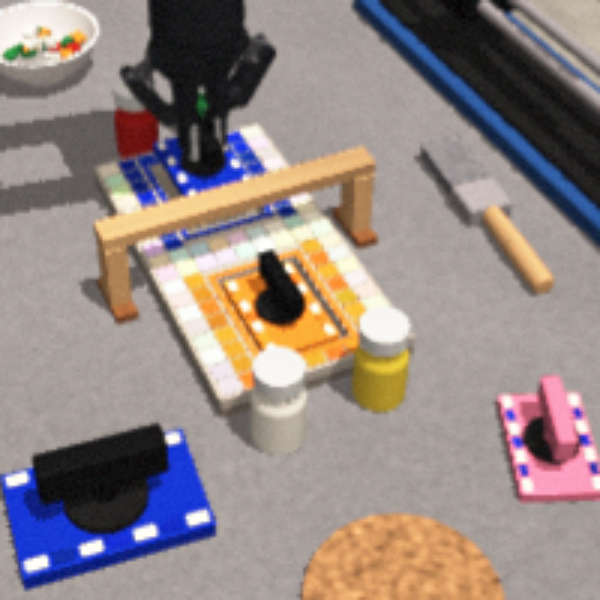

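The tile is held over the blue bed and everything else is in place. It sits about 2–3 mm high and too far toward +y, so I'll correct that and check from the top.

```bash
python3 -m inch '[{"hand":1,"travel":[-0.1,-0.2,-0.2],"rot":[0,0,0]},{"hand":1,"travel":[0,0,0],"rot":[0,0,0]},{"hand":1,"travel":[0,0,0],"rot":[0,0,0]},{"hand":1,"travel":[0,0,0],"rot":[0,0,0]}]';python3 -c "
from h import *
for n in('side','top'):
  I=shot(n,f'pics/{n}8.png');C=cloud(I)
  m=(I['pixels'].max(2)>70)&(C[:,:,2]>.038)&(C[:,:,2]<.053)&(abs(C[:,:,0]-.53)<.045)&(abs(C[:,:,1]-.07)<.06);P=C[m]
  print(n,m.sum(),rect(P),P.min(0),P.max(0),np.median(P[:,2]))
print(tile(.531,.0705,.045,thr=70))
cv2.imwrite('pics/t8c.png',cv2.resize(cv2.imread('pics/top8.png')[165:245,235:375],None,fx=5,fy=5))"
```

```text
time: 26.65
position: [0.5303, 0.0712, 0.0227]
tool_rot: [180.0, -0.0, 88.2]
contact_force: [0.3, 0.0, -2.1]
gripper_width: 0.0133
gripper_force: 49.0
side 219 (array([529.9,  78.7]), array([78.5, 60.5]), -1.49) [0.49892952 0.03922841 0.03904804] [0.55972227 0.1183016  0.04904579] 0.04437154747259431
top 49 (array([531.4,  70. ]), array([87.1, 57.2]), -5.07) [0.49902153 0.02567579 0.04010721] [0.55612495 0.11459948 0.05147381] 0.04496962052637543
(np.int64(207), (array([530.1,  76.4]), array([77.1, 60.7]), -2.5), 'tilt deg', array([-0.06, -0.31]), 'z', np.float64(0.0444))
```

View pics/t8c.png

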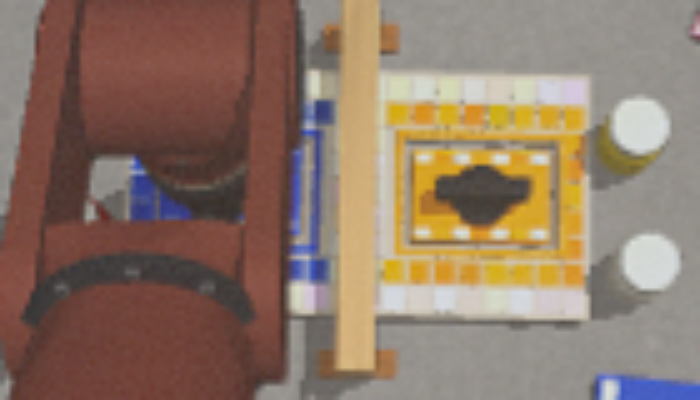

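From above, the amber tile is in its bed; the arm hides most of the blue one. One last 1 mm nudge in x, then I hand it in.

```bash
python3 -m inch '[{"hand":1,"travel":[0.1,-0.05,0.05],"rot":[0,0,0]},{"hand":1,"travel":[0,0,0],"rot":[0,0,0]},{"hand":1,"travel":[0,0,0],"rot":[0,0,0]},{"hand":1,"travel":[0,0,0],"rot":[0,0,0]}]';python3 -c "
from h import *
print(tile(.531,.0705,.045,thr=70),r.get_state()['position'])
print(r.close_job())"
```

```text
time: 27.3
position: [0.5313, 0.0707, 0.0232]
tool_rot: [-180.0, -0.0, 88.2]
contact_force: [0.6, 0.4, -1.8]
gripper_width: 0.0133
gripper_force: 49.0
(np.int64(207), (array([530.9,  76.9]), array([76.6, 59.9]), -1.16), 'tilt deg', array([ 0.66, -0.6 ]), 'z', np.float64(0.0448)) [0.53122429 0.07074833 0.02317638]
the job is handed in; nothing more can be done
None
```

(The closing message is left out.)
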